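# Press the lid home on the tub and let the press go

### The arm

A 7-joint arm with a two-finger parallel gripper is mounted at the origin on a cart in front of the work surface, level with it; the furniture and walls round the work are solid. World frame = base frame: x ahead of the robot, y to its left, z up, the work surface at z = 0. Lengths are in m, angles in rad, forces in N, time in s.
With the tool pointing down it reaches from about 0.4 to 0.85 m from the base axis. Payload 4.5 kg.
Tool frame: the origin (TCP) lies midway between the tips of the shut fingers; the grasp point (between the pads) lies 19 mm behind it; z points along the fingers, y is the direction in which the jaws open and shut (so a half turn about z gives the same grasp; the last joint's range is limited). The gripper opens to 88 mm and grips with 3 to 60 N. Pads are 18 mm wide; open, the fingers measure 123 mm over their backs; the gripper's body (75 mm by 187 mm) begins 45 mm behind the grasp point.
Start: joints at [1.296, 0.689, -0.195, 1.565, 0.157, 0.902, -0.215], TCP at [0.19, -0.595, 0.239] pointing down, gripper open.
Joint ranges: [-3.01, 3.01], [-0.46, 2.08], [-1.47, 1.51], [0.13, 2.56], [-1, 4.14], [0.04, 2.09], [-2.66, 2.66]. Speed limits (rad/s): [2.57, 2.57, 3.14, 3.14, 3.14, 3.14, 3.14].

### API

Orientations are given as a unit quaternion [x, y, z, w].
In Python, from plant import get_state, snapshot, finish_job, regions_of gives the robot as it stands.
- The arm moves only by the tool send_rows, never from a script. Its argument "series" is a list of rows, each an object of numbers: "grip": the opening, from 0 (shut) to 1 (fully open); "dx", "dy", "dz": the shift along the tool's x, y, z in mm; "turn": the turn about the tool's z in rad. A call has 1 to 20 rows; each row shifts and turns the commanded pose from where the row before left it, along the tool's axes as they then stand; what a row does not reach is not made up. A row lasts 1/10 s, in which the tool goes at most 50 mm and 8.59 degrees, less where a joint would pass 70% of its speed; a pose out of reach is approached as far as the arm can. A call is refused whole if a number of a shift passes 50 or a number of a turn 0.15, either way. A call with a gripper value outside its range is refused whole. The fingers move at their own pace and stop on an object; "force" is the grip in N (left out, the last holds). Time passes only in rows, so rows that do not move let the fingers close. It gives the time, the measured TCP pose, the force and the opening at its end, in the units of the state.
- get_state(): the state, without advancing time (a new reading comes with each control period).
- snapshot(name): name is "scene" or "top" or "wrist"; returns a dict with "img" (480x640x3 uint8, red, green, blue), "depth" (480x640 float32, m along the optical axis (not along the pixel's ray), 0 where there is no reading), "fov_y" (degrees; the focal length in pixels is half the picture's height over the tangent of half this angle, whatever the lens; pixels are square), "cx", "cy" (the principal point, pixels), "R" (3x3) and "t" (3): a world point X has camera coordinates R X + t. Camera axes: x right, y down, z forward; pixel columns grow to the right and rows downward; lengths in m; the calibration is good to about 2 mm. A picture is of the moment at which its call begins.
- finish_job(): hands the job in, once; it reports no verdict.
Trained networks look in a picture, given as the dict that the camera call returned (one of the last four; its "shot" number tells which), for a name from the list of things; names that differ only in an ending like _2 or _b are one class to them, and where a whole thing is asked for, a point or a joint stands for the part that bears it (a point fixed in the world has none). Each returns a list of dicts, best first, with "score" (0 to 1); they miss things now and then, are a little off and sometimes report something else, mostly with a low value. They report only what shows in the picture. A call takes as long as a camera call. They do not tell look-alikes from the thing itself.
- regions_of(picture, target): "pixels" (480x640 bool, what is visible of it) and "extent" ([left, top, right, bottom] in pixels, round what is visible of it).
The state is a dict: "clock": time; "q": joint angles; "qd": joint speeds; "joint_torque": joint torques, N m; "tool_pos": TCP position; "eef_rot": TCP orientation; "contact_force": force on the tool from outside, world axes, zero at the start; "moment": the same for the moment, N m; "opening": opening from 0.0 (shut) to 1.0 (fully open).
Only numpy, scipy, OpenCV 4.12 (cv2) and the standard library are available. Lean on these libraries where they do the work, as an engineer would, in place of code of your own. Each camera call takes 0.05 s, during which the arm holds its last target.

### The job

One of the two hand presses holds a food tub whose lid is still standing up off its rim. Pump that press's lever with full strokes until its ram has clicked all the way down and pressed the lid fully home, then push the round release cap on top of the press so that the ram springs back up. Leave the tub standing in its press, and leave the ram of the empty press up.

Things in the scene. Friction and masses are not known exactly. Their poses are not given: they have to be found in the camera images.
- press_trigger_pad (a point): Top centre of the black grip (30 x 76 mm) on the lever of the press that holds the tub, nearest the robot, 223 mm above the table at rest. Pushed straight down it swings about a pin 128 mm behind to a hard stop 52 mm lower (under 6 mm sideways) and springs back. A full stroke clicks the ram 10 mm down; under 47 mm may not click. Takes 3 to 7 N, up to 12 N while the lid goes on.
- press_release_cap (a point): Top centre of the round black release cap, 28 mm across, on the flat head (56 mm wide, top 206 mm) of the same press, 216 mm above the table, 121 mm behind the lever's grip. Pushed straight down 8 mm to a hard stop, at most 10 N; held there half a second it frees the ram, which springs up. It springs back.
- press_ram (a joint): Travel of that press's ram, m: 0 fully up; the ratchet holds it at 0.010, 0.020 and 0.030. Three full strokes bring it from 0 to 0.030, which is all the way (one more changes nothing). Its foot is an aluminium disc, 60 mm across, above the lid.
- tub_lid (a joint): How far the tub's lid stands up above its closed position, m: 0 when fully home on the tub's bead; 0.005 to 0.009 at the start. The lid is a plain steel disc with a skirt, 78 mm across and 12 mm high; it fits stiffly (5 N) and stays where it is pressed.
- tub_mid (a point): Middle of the white round tub (78 mm across, 74 mm high with its lid closed), 37 mm above its underside; z axis upwards. It stands between four short pins under the ram, on the 12 mm base plate.
- spare_ram (a joint): The same ram travel, m, for the second, empty press of the same make, beside it; 0 is up. It stays up.
Things that resemble listed ones, but are neither listed nor needed, are in the scene too. Leave any purple look-alike of the part that bears tub_lid alone.

How it is judged:
On the way, in this order (a step that is already met when the one before it is completed fails the run):
1. the ram is clicked fully down and the lid is home (value of joint press_ram above 0.027 m and value of joint tub_lid below 0.002 m), for 0.2 s.
2. the ram is released and back up (value of joint press_ram below 0.004 m), for 0.2 s.
At the end, for the whole second after the job is handed in: the loaded press's ram is back up (within 4 mm), the lid is home on the tub (within 2 mm), and the tub stands upright (10 degrees) in its press, within 15 mm of where it was (value of joint press_ram below 0.004 m and value of joint tub_lid below 0.002 m and distance of tub_mid from where it was at the start of the episode below 0.015 m and angle between tub_mid's own z axis and vertical below 0.17 rad); the robot touches nothing.
It fails at once if the empty press's ram is pumped down (value of joint spare_ram above 0.006 m).
It also fails if it takes over 48 s, if anything falls off the work surface, if the arm or the gripper's body presses on something with over 40 N, if the wrist force passes 120 N, or if a joint passes its speed limit or range.

## Working session

There is one attempt and no reset: what is moved stays moved. The work goes in short steps, Python scripts to look and compute and a tool call to move; the robot and the scene stay as the last step left them, time stands still between calls to the robot, and variables do not carry over. Pictures are saved under pics/ and viewed, and the job is handed in when it is done.

Besides the shell and the picture viewer there is one more tool, called after "Request:" in YAML: its name, and indented under it one key for each argument. send_rows: Moves the arm, as the interface text tells. Its arguments: {"type":"object","properties":{"series":{"type":"array","items":{"type":"object","properties":{"grip":{"type":"number"},"dx":{"type":"number"},"dy":{"type":"number"},"dz":{"type":"number"},"turn":{"type":"number"}}}},"force":{"type":"number"}},"required":["series"]}

```bash
mkdir -p pics; ls; cat > h.py <<'E'
import numpy as np, cv2
from plant import *
def save(s,n,crop=None,scale=1):
    im=cv2.cvtColor(s["img"],cv2.COLOR_RGB2BGR)
    if crop: l,t,r,b=crop; im=im[t:b,l:r]
    if scale!=1: im=cv2.resize(im,None,fx=scale,fy=scale,interpolation=cv2.INTER_CUBIC)
    cv2.imwrite("pics/"+n+".png",im)
def cloud(s):
    h,w=s["depth"].shape; f=h/2/np.tan(np.radians(s["fov_y"])/2)
    v,u=np.mgrid[:h,:w]; d=s["depth"]
    P=np.stack([(u-s["cx"])/f*d,(v-s["cy"])/f*d,d],-1)
    W=(P-s["t"])@s["R"]; W[d==0]=np.nan
    return W
E
python3 - <<'E'
from h import *
st=get_state(); print({k:np.round(v,3) for k,v in st.items()})
for n in ["scene","top","wrist"]:
    s=snapshot(n); save(s,n+"0"); print(n,s["fov_y"],s["t"], s["R"].round(2).tolist())
    for t in ["press_trigger_pad","press_release_cap","tub_lid","tub_mid"]:
        for r in regions_of(s,t): 
            W=cloud(s)[r["pixels"]]; print(t,r["score"],r["extent"],np.nanmedian(W,0).round(3),np.nanmax(W[:,2]).round(3))
E
```

```text
pics
{'clock': np.float64(0.0), 'q': array([ 1.296,  0.69 , -0.195,  1.566,  0.157,  0.903, -0.215]), 'qd': array([-0.001, -0.002,  0.   ,  0.002,  0.002, -0.   ,  0.   ]), 'joint_torque': array([-0.0000e+00, -5.2757e+01, -1.2670e+00, -1.5343e+01, -5.3000e-02,
        6.0000e-03,  0.0000e+00]), 'tool_pos': array([ 0.19 , -0.595,  0.238]), 'eef_rot': array([ 0.988,  0.154, -0.   , -0.001]), 'contact_force': array([-0.057, -0.76 ,  0.23 ]), 'moment': array([-0.004,  0.045,  0.014]), 'opening': np.float64(0.998)}
scene 57.305598747893654 [ 0.24320001 -0.37089987  1.1944649 ] [[-0.38, 0.92, 0.0], [0.82, 0.34, -0.46], [-0.43, -0.18, -0.89]]
press_trigger_pad 0.96 [411.1, 219.1, 458.4, 307.4] [0.506 0.165 0.217] 0.227
press_release_cap 0.47 [427.3, 286.2, 449.2, 298.2] [0.601 0.2   0.215] 0.218
tub_lid 0.82 [335.5, 234.4, 374.4, 267.8] [0.515 0.041 0.073] 0.078
tub_lid 0.78 [396.7, 289.3, 413.1, 322.4] [0.599 0.166 0.092] 0.114
tub_lid 0.73 [304.5, 273.6, 339.6, 314.8] [0.628 0.014 0.073] 0.08
tub_mid 0.71 [306.4, 276.5, 343.6, 324.4] [0.632 0.016 0.073] 0.08
tub_mid 0.63 [336.7, 237.7, 37
[... 217 characters left out ...]
 0.17, -0.86]]
press_trigger_pad 0.88 [187.5, 187.1, 241.5, 245.9] [0.494 0.163 0.222] 0.23
press_release_cap 0.58 [212.3, 178.2, 226.5, 192.5] [0.598 0.199 0.218] 0.221
tub_lid 0.9 [296.7, 227.6, 334.6, 254.8] [0.621 0.012 0.075] 0.081
tub_lid 0.74 [212.2, 217.7, 245.7, 246.7] [0.578 0.166 0.095] 0.119
tub_lid 0.69 [266.2, 264.5, 307.0, 304.7] [0.51  0.04  0.075] 0.08
tub_mid 0.89 [263.3, 262.1, 302.5, 312.7] [0.504 0.038 0.074] 0.08
tub_mid 0.86 [220.1, 221.3, 248.7, 262.0] [0.562 0.168 0.071] 0.099
tub_mid 0.7 [299.0, 222.8, 334.5, 271.6] [0.612 0.011 0.075] 0.08
wrist 69.19162104846474 [-0.62469038 -0.04220878  0.39068383] [[0.3, -0.95, -0.0], [-0.91, -0.29, 0.31], [-0.29, -0.09, -0.95]]
```

View pics/scene0.png

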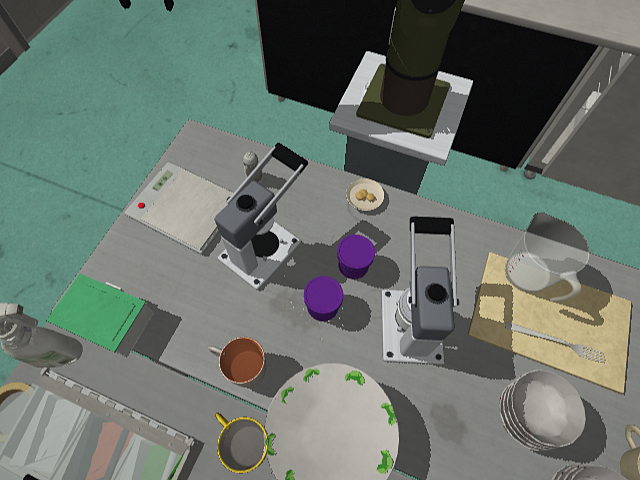

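View pics/top0.png

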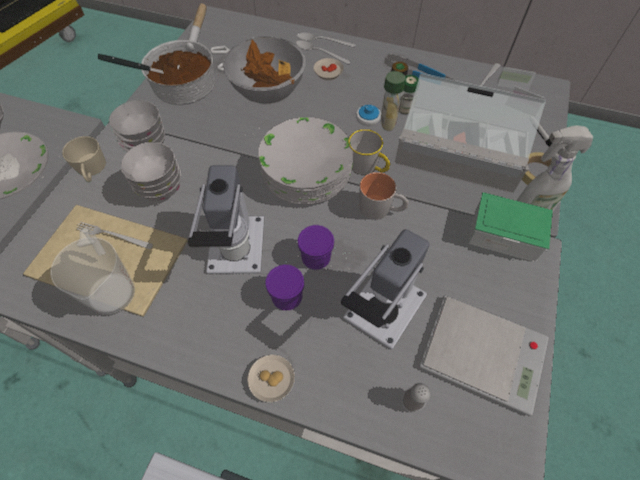

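Candidates:
- Grips: scene (432,225), the y≈+0.17 press, and (290,156), the y<0 press.
- Caps: scene (436,293) and (245,203).
- Tubs: the steel-lidded one at (405,310), and purple look-alikes at (355,255) and (323,298).

The press at scene (430,300) appears to hold the tub, so I'll check it close up.

```bash
python3 - <<'E'
from h import *
a=snapshot("scene"); b=snapshot("top")
im1=cv2.resize(a["img"][200:370,370:480],(388,600),interpolation=cv2.INTER_CUBIC)
im2=cv2.resize(b["img"][155:285,175:275],(400,520),interpolation=cv2.INTER_CUBIC)
im2=np.vstack([im2,np.zeros((80,400,3),np.uint8)])
cv2.imwrite("pics/crop.png",cv2.cvtColor(np.hstack([im1,im2]),cv2.COLOR_RGB2BGR))
for s,gb,cb in ((a,(405,212,462,240),(420,280,455,308)),(b,(185,228,235,250),(205,172,232,200))):
    W=cloud(s); g=s["img"].max(-1)
    for (l,t,r,bt),zlo,zhi in ((gb,.212,.232),(cb,.209,.225)):
        w=W[t:bt,l:r].reshape(-1,3); k=g[t:bt,l:r].ravel()
        m=(k<45)&(w[:,2]>zlo)&(w[:,2]<zhi); p=w[m]
        rc=cv2.minAreaRect(p[:,:2].astype(np.float32)*1000)
        print(m.sum(),p.mean(0).round(4),np.median(p,0).round(4),rc)
    # head top
    w=W.reshape(-1,3); m=(abs(w[:,2]-.206)<.004)&(w[:,1]>.08)&(w[:,1]<.3)&(w[:,0]>.5)&(w[:,0]<.75)
    print("head",m.sum(),w[m].mean(0).round(4),cv2.minAreaRect(w[m][:,:2].astype(np.float32)*1000))
E
```

```text
623 [0.4869 0.1585 0.2223] [0.4873 0.159  0.2226] ((486.6434326171875, 158.67333984375), (29.422136306762695, 75.10127258300781), 19.337602615356445)
249 [0.6013 0.1998 0.2148] [0.6015 0.1995 0.2152] ((599.204833984375, 201.50161743164062), (30.22110939025879, 29.74643325805664), 75.84720611572266)
head 1978 [0.6019 0.1994 0.2054] ((578.1072998046875, 191.91015625), (164.1565704345703, 74.53479766845703), 19.969385147094727)
446 [0.4809 0.1582 0.225 ] [0.4812 0.1586 0.2252] ((483.500732421875, 158.49102783203125), (28.539005279541016, 72.59255981445312), 18.508623123168945)
133 [0.597  0.1998 0.2175] [0.5969 0.2    0.2178] ((597.3419799804688, 200.17091369628906), (28.060218811035156, 27.097932815551758), 40.163368225097656)
head 1187 [0.5939 0.1962 0.2072] ((581.4038696289062, 193.7789306640625), (153.9344482421875, 74.93029022216797), 19.79903221130371)
```

View pics/crop.png

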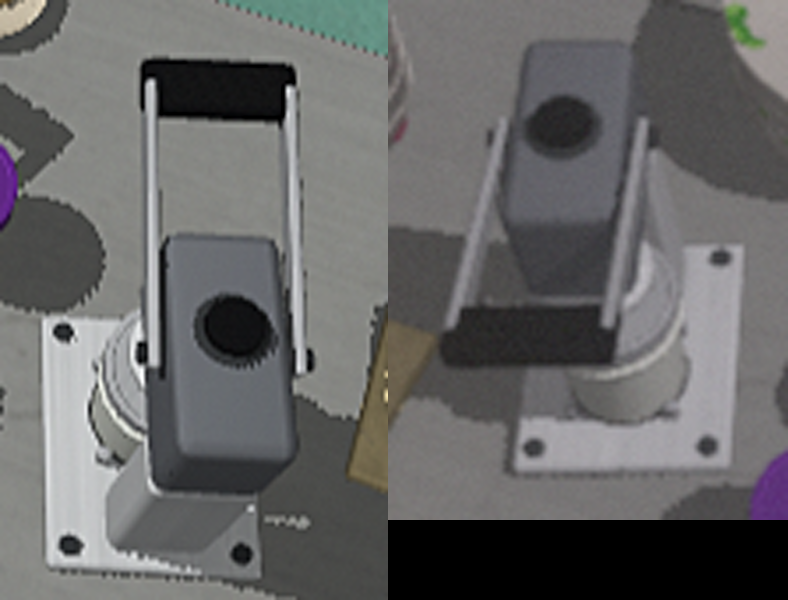

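The crop shows a steel lid on a white tub under the ram of the y>0 press, with its grip at scene (432,225) and cap at (436,293). The measured grip is (0.485, 0.1585, 0.223) and the cap (0.599, 0.200, 0.216), so they are 121 mm apart, as given. The press yaw is about 20°. I'll go over high with the fingers shut.

Request:
send_rows:
  series:
    - {"grip": 0, "dz": -40}
    - {"grip": 0, "dz": -40}
    - {"grip": 0, "dz": -20}
    - {"grip": 0, "dx": 32, "dy": -15}
    - {"grip": 0, "dx": 32, "dy": -15}
    - {"grip": 0, "dx": 32, "dy": -15}
    - {"grip": 0, "dx": 32, "dy": -15}
    - {"grip": 0, "dx": 32, "dy": -15}
    - {"grip": 0, "dx": 32, "dy": -15}
    - {"grip": 0, "dx": 32, "dy": -15}
    - {"grip": 0, "dx": 32, "dy": -15}
    - {"grip": 0, "dx": 17, "dy": -36}
    - {"grip": 0, "dx": 17, "dy": -36}
    - {"grip": 0, "dx": 17, "dy": -36}
    - {"grip": 0, "dx": 17, "dy": -36}
    - {"grip": 0, "dx": 17, "dy": -36}
    - {"grip": 0, "dx": 17, "dy": -36}
    - {"grip": 0, "dx": 17, "dy": -36}
    - {"grip": 0, "dx": 17, "dy": -36, "turn": -0.04}
    - {"grip": 0}

```text
schema error: expected keys grip, dx, dy, dz, turn
```

Request:
send_rows:
  series:
    - {"grip": 0, "dx": 0, "dy": 0, "dz": -40, "turn": 0}
    - {"grip": 0, "dx": 0, "dy": 0, "dz": -40, "turn": 0}
    - {"grip": 0, "dx": 0, "dy": 0, "dz": -20, "turn": 0}
    - {"grip": 0, "dx": 32, "dy": -15, "dz": 0, "turn": 0}
    - {"grip": 0, "dx": 32, "dy": -15, "dz": 0, "turn": 0}
    - {"grip": 0, "dx": 32, "dy": -15, "dz": 0, "turn": 0}
    - {"grip": 0, "dx": 32, "dy": -15, "dz": 0, "turn": 0}
    - {"grip": 0, "dx": 32, "dy": -15, "dz": 0, "turn": 0}
    - {"grip": 0, "dx": 32, "dy": -15, "dz": 0, "turn": 0}
    - {"grip": 0, "dx": 32, "dy": -15, "dz": 0, "turn": 0}
    - {"grip": 0, "dx": 32, "dy": -15, "dz": 0, "turn": 0}
    - {"grip": 0, "dx": 17, "dy": -36, "dz": 0, "turn": 0}
    - {"grip": 0, "dx": 17, "dy": -36, "dz": 0, "turn": 0}
    - {"grip": 0, "dx": 17, "dy": -36, "dz": 0, "turn": 0}
    - {"grip": 0, "dx": 17, "dy": -36, "dz": 0, "turn": 0}
    - {"grip": 0, "dx": 17, "dy": -36, "dz": 0, "turn": 0}
    - {"grip": 0, "dx": 17, "dy": -36, "dz": 0, "turn": 0}
    - {"grip": 0, "dx": 17, "dy": -36, "dz": 0, "turn": 0}
    - {"grip": 0, "dx": 17, "dy": -36, "dz": 0, "turn": -0.04}
    - {"grip": 0, "dx": 0, "dy": 0, "dz": 0, "turn": 0}

```text
clock: 2.85
tool_pos: [0.4403, -0.0816, 0.3393]
eef_rot: [0.984, 0.179, 0.001, -0.001]
contact_force: [-0.2, 0.5, -0.6]
opening: 0.002
```

```bash
cat >> h.py <<'E'
from scipy.spatial.transform import Rotation as Ro
def to(p):
    st=get_state(); R=Ro.from_quat(st["eef_rot"]).as_matrix()
    print("t",round(float(st["clock"]),2),"pos",st["tool_pos"].round(4),"x axis",R[:,0].round(3),"z",R[:,2].round(3),"F",st["contact_force"].round(1),"tool-mm",(R.T@(np.array(p)-st["tool_pos"])*1000).round(1))
E
python3 - <<'E'
from h import *
to([.485,.1585,.235])
E
```

```text
t 2.85 pos [ 0.4403 -0.0816  0.3393] x axis [0.936 0.352 0.003] z [ 0.002  0.003 -1.   ] F [-0.2  0.5 -0.6] tool-mm [ 126.  -208.8  105. ]
```

Request:
send_rows:
  series:
    - {"grip": 0, "dx": 21, "dy": -35, "dz": 0, "turn": 0}
    - {"grip": 0, "dx": 21, "dy": -35, "dz": 0, "turn": 0}
    - {"grip": 0, "dx": 21, "dy": -35, "dz": 0, "turn": 0}
    - {"grip": 0, "dx": 21, "dy": -35, "dz": 0, "turn": 0}
    - {"grip": 0, "dx": 21, "dy": -35, "dz": 0, "turn": 0}
    - {"grip": 0, "dx": 21, "dy": -34, "dz": 0, "turn": 0}
    - {"grip": 0, "dx": 0, "dy": 0, "dz": 40, "turn": 0}
    - {"grip": 0, "dx": 0, "dy": 0, "dz": 40, "turn": 0}
    - {"grip": 0, "dx": 0, "dy": 0, "dz": 15, "turn": 0}
    - {"grip": 0, "dx": 0, "dy": 0, "dz": 0, "turn": 0}

```text
clock: 3.85
tool_pos: [0.4852, 0.1504, 0.2415]
eef_rot: [0.985, 0.173, -0.003, 0.001]
contact_force: [-0.1, 0.3, 0.3]
opening: 0.007
```

```bash
python3 - <<'E'
from h import *
to([.485,.1585,.223])
a=snapshot("scene"); b=snapshot("top")
save(a,"a1",(350,150,510,380),2.5); save(b,"b1",(150,120,300,290),3)
E
```

```text
t 3.85 pos [0.4852 0.1504 0.2415] x axis [ 0.94   0.341 -0.005] z [-0.005 -0.003 -1.   ] F [-0.1  0.3  0.3] tool-mm [ 2.7 -7.7 18.5]
```

View pics/a1.png

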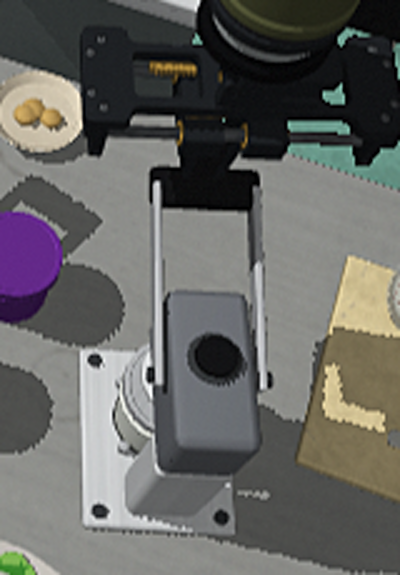

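View pics/b1.png

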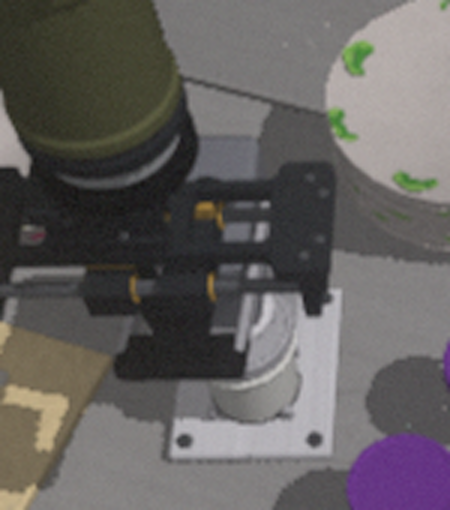

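The shut fingers are over the black grip, at (205,150) in the scene crop. I'll make a small centring move, then the first stroke.

Request:
send_rows:
  series:
    - {"grip": 0, "dx": 2, "dy": -7, "dz": 10, "turn": 0}
    - {"grip": 0, "dx": 0, "dy": 0, "dz": 10, "turn": 0}
    - {"grip": 0, "dx": 0, "dy": 0, "dz": 10, "turn": 0}
    - {"grip": 0, "dx": 0, "dy": 0, "dz": 10, "turn": 0}
    - {"grip": 0, "dx": 0, "dy": 0, "dz": 10, "turn": 0}
    - {"grip": 0, "dx": 0, "dy": 0, "dz": 10, "turn": 0}
    - {"grip": 0, "dx": 0, "dy": 0, "dz": 6, "turn": 0}
    - {"grip": 0, "dx": 0, "dy": 0, "dz": 0, "turn": 0}

```text
clock: 4.75
tool_pos: [0.4851, 0.1593, 0.1769]
eef_rot: [0.985, 0.174, -0.001, 0.0]
contact_force: [-3.2, 0.7, 6.0]
opening: 0.009
```

```bash
python3 - <<'E'
from h import *
to([.485,.1585,.171])
a=snapshot("scene"); 
save(a,"a2",(350,150,510,380),2.5)
E
```

```text
t 4.75 pos [0.4851 0.1593 0.1769] x axis [ 0.94   0.342 -0.002] z [-0.002 -0.    -1.   ] F [-3.2  0.7  6. ] tool-mm [-0.4  0.7  5.9]
```

View pics/a2.png

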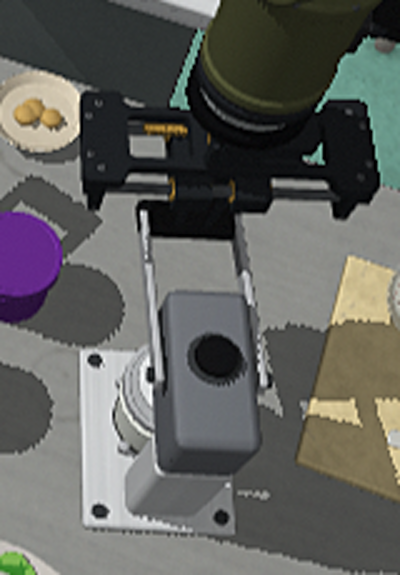

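Request:
send_rows:
  series:
    - {"grip": 0, "dx": 0, "dy": 0, "dz": 5, "turn": 0}
    - {"grip": 0, "dx": 0, "dy": 0, "dz": 3, "turn": 0}
    - {"grip": 0, "dx": 0, "dy": 0, "dz": 0, "turn": 0}

```text
clock: 5.1
tool_pos: [0.4857, 0.1596, 0.1716]
eef_rot: [0.985, 0.174, 0.001, 0.0]
contact_force: [-7.1, -1.2, 28.0]
opening: 0.004
```

That is the hard stop, at z=0.1716 and 28 N. Now I'll go back up past rest, let the lever follow, and make stroke 2.

Request:
send_rows:
  series:
    - {"grip": 0, "dx": 0, "dy": 0, "dz": -10, "turn": 0}
    - {"grip": 0, "dx": 0, "dy": 0, "dz": -20, "turn": 0}
    - {"grip": 0, "dx": 0, "dy": 0, "dz": -20, "turn": 0}
    - {"grip": 0, "dx": 0, "dy": 0, "dz": -15, "turn": 0}
    - {"grip": 0, "dx": 0, "dy": 0, "dz": 0, "turn": 0}
    - {"grip": 0, "dx": 0, "dy": 0, "dz": 0, "turn": 0}

```text
clock: 5.7
tool_pos: [0.4858, 0.1587, 0.234]
eef_rot: [0.985, 0.173, -0.0, 0.0]
contact_force: [-1.3, -0.5, -0.2]
opening: 0.003
```

```bash
python3 - <<'E'
from h import *
to([.485,.1585,.171])
a=snapshot("scene"); b=snapshot("top"); W=cloud(b); w=W[215:260,180:235].reshape(-1,3); print(np.nanmax(cloud(a)[215:235,405:460,2]))
im=cv2.cvtColor(np.hstack([cv2.resize(a["img"][150:380,350:510],(400,575)),cv2.resize(b["img"][150:300,160:264],(400,575))]),cv2.COLOR_RGB2BGR)
cv2.imwrite("pics/c3.png",im)
E
```

```text
t 5.7 pos [0.4858 0.1587 0.234 ] x axis [ 0.94   0.342 -0.   ] z [-0.    -0.001 -1.   ] F [-1.3 -0.5 -0.2] tool-mm [-0.8 -0.1 63. ]
0.31382871012193214
```

View pics/c3.png

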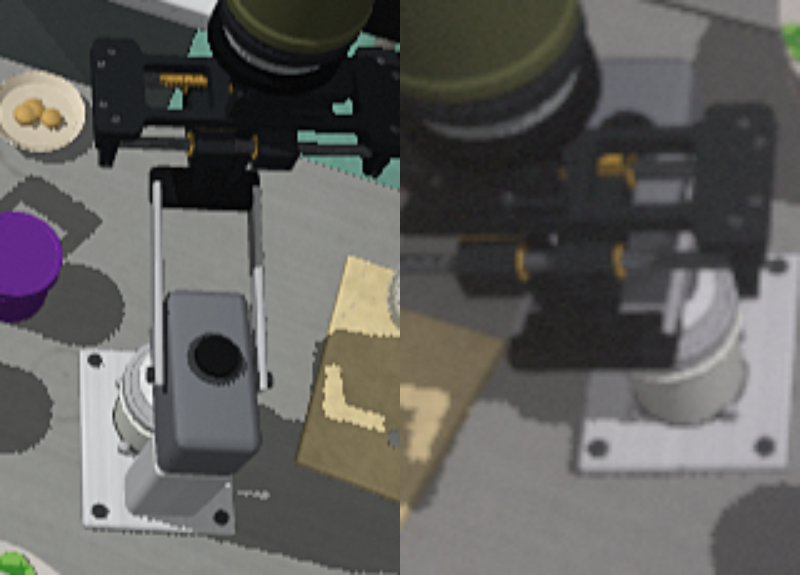

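The lever is back at rest, and the pale foot disc now shows lower over the lid, at right (710,300). Strokes 2 and 3 follow.

Request:
send_rows:
  series:
    - {"grip": 0, "dx": 0, "dy": 0, "dz": 12, "turn": 0}
    - {"grip": 0, "dx": 0, "dy": 0, "dz": 12, "turn": 0}
    - {"grip": 0, "dx": 0, "dy": 0, "dz": 12, "turn": 0}
    - {"grip": 0, "dx": 0, "dy": 0, "dz": 12, "turn": 0}
    - {"grip": 0, "dx": 0, "dy": 0, "dz": 10, "turn": 0}
    - {"grip": 0, "dx": 0, "dy": 0, "dz": 7, "turn": 0}
    - {"grip": 0, "dx": 0, "dy": 0, "dz": 0, "turn": 0}
    - {"grip": 0, "dx": 0, "dy": 0, "dz": 0, "turn": 0}

```text
clock: 6.6
tool_pos: [0.4852, 0.1588, 0.1714]
eef_rot: [0.985, 0.174, -0.0, 0.001]
contact_force: [-5.9, -2.3, 27.8]
opening: 0.006
```

Request:
send_rows:
  series:
    - {"grip": 0, "dx": 0, "dy": 0, "dz": -10, "turn": 0}
    - {"grip": 0, "dx": 0, "dy": 0, "dz": -20, "turn": 0}
    - {"grip": 0, "dx": 0, "dy": 0, "dz": -20, "turn": 0}
    - {"grip": 0, "dx": 0, "dy": 0, "dz": -15, "turn": 0}
    - {"grip": 0, "dx": 0, "dy": 0, "dz": 0, "turn": 0}
    - {"grip": 0, "dx": 0, "dy": 0, "dz": 0, "turn": 0}
    - {"grip": 0, "dx": 0, "dy": 0, "dz": 12, "turn": 0}
    - {"grip": 0, "dx": 0, "dy": 0, "dz": 12, "turn": 0}
    - {"grip": 0, "dx": 0, "dy": 0, "dz": 12, "turn": 0}
    - {"grip": 0, "dx": 0, "dy": 0, "dz": 12, "turn": 0}
    - {"grip": 0, "dx": 0, "dy": 0, "dz": 10, "turn": 0}
    - {"grip": 0, "dx": 0, "dy": 0, "dz": 7, "turn": 0}
    - {"grip": 0, "dx": 0, "dy": 0, "dz": 0, "turn": 0}
    - {"grip": 0, "dx": 0, "dy": 0, "dz": 0, "turn": 0}

```text
clock: 8.0
tool_pos: [0.4848, 0.1586, 0.1713]
eef_rot: [0.985, 0.174, -0.0, 0.001]
contact_force: [-8.1, -2.4, 31.9]
opening: 0.002
```

I'll add a fourth stroke as insurance, since it's harmless if the ram is already fully down, then rise and look.

Request:
send_rows:
  series:
    - {"grip": 0, "dx": 0, "dy": 0, "dz": -10, "turn": 0}
    - {"grip": 0, "dx": 0, "dy": 0, "dz": -20, "turn": 0}
    - {"grip": 0, "dx": 0, "dy": 0, "dz": -20, "turn": 0}
    - {"grip": 0, "dx": 0, "dy": 0, "dz": -15, "turn": 0}
    - {"grip": 0, "dx": 0, "dy": 0, "dz": 0, "turn": 0}
    - {"grip": 0, "dx": 0, "dy": 0, "dz": 0, "turn": 0}
    - {"grip": 0, "dx": 0, "dy": 0, "dz": 12, "turn": 0}
    - {"grip": 0, "dx": 0, "dy": 0, "dz": 12, "turn": 0}
    - {"grip": 0, "dx": 0, "dy": 0, "dz": 12, "turn": 0}
    - {"grip": 0, "dx": 0, "dy": 0, "dz": 12, "turn": 0}
    - {"grip": 0, "dx": 0, "dy": 0, "dz": 10, "turn": 0}
    - {"grip": 0, "dx": 0, "dy": 0, "dz": 7, "turn": 0}
    - {"grip": 0, "dx": 0, "dy": 0, "dz": 0, "turn": 0}
    - {"grip": 0, "dx": 0, "dy": 0, "dz": 0, "turn": 0}

```text
clock: 9.4
tool_pos: [0.485, 0.1587, 0.1714]
eef_rot: [0.985, 0.174, -0.0, 0.001]
contact_force: [-7.8, -3.0, 32.1]
opening: 0.006
```

Request:
send_rows:
  series:
    - {"grip": 0, "dx": 0, "dy": 0, "dz": -10, "turn": 0}
    - {"grip": 0, "dx": 0, "dy": 0, "dz": -20, "turn": 0}
    - {"grip": 0, "dx": 0, "dy": 0, "dz": -20, "turn": 0}
    - {"grip": 0, "dx": 0, "dy": 0, "dz": -30, "turn": 0}
    - {"grip": 0, "dx": 0, "dy": 0, "dz": -40, "turn": 0}
    - {"grip": 0, "dx": -20, "dy": 40, "dz": 0, "turn": 0}
    - {"grip": 0, "dx": -20, "dy": 40, "dz": 0, "turn": 0}
    - {"grip": 0, "dx": 0, "dy": 40, "dz": 0, "turn": 0}
    - {"grip": 0, "dx": 0, "dy": 0, "dz": 0, "turn": 0}
    - {"grip": 0, "dx": 0, "dy": 0, "dz": 0, "turn": 0}

```text
clock: 10.4
tool_pos: [0.4889, 0.0318, 0.2883]
eef_rot: [0.985, 0.172, -0.001, -0.0]
contact_force: [-0.3, 0.9, 0.0]
opening: 0.005
```

```bash
cat > look.py <<'E'
from h import *
import sys
n=sys.argv[1]
to([.599,.2,.225])
a=snapshot("scene"); b=snapshot("top"); c=snapshot("wrist")
cv2.imwrite("pics/"+n+".png",cv2.cvtColor(np.hstack([cv2.resize(a["img"][150:380,350:510],(400,575)),cv2.resize(b["img"][150:300,160:264],(400,575))]),cv2.COLOR_RGB2BGR)); save(c,n+"w")
for s,nm in((a,"scene"),(b,"top")):
    W=cloud(s)
    w=W.reshape(-1,3); m=(w[:,0]>.49)&(w[:,0]<.62)&(w[:,1]>.11)&(w[:,1]<.19)&(w[:,2]>.06)&(w[:,2]<.125)
    u=np.array([.94,.342]);print(nm,np.histogram(w[m][:,2],bins=np.arange(.06,.126,.004)))
E
python3 look.py d1
```

```text
t 10.4 pos [0.4889 0.0318 0.2883] x axis [ 0.941  0.339 -0.002] z [-0.002 -0.    -1.   ] F [-0.3  0.9  0. ] tool-mm [ 160.8 -120.8   63.1]
scene (array([  0,   0,   5,  18,  16,  55, 147,  40,  63,   1,   0,   0,   0,
         0,   0,   0]), array([0.06 , 0.064, 0.068, 0.072, 0.076, 0.08 , 0.084, 0.088, 0.092,
       0.096, 0.1  , 0.104, 0.108, 0.112, 0.116, 0.12 , 0.124]))
top (array([ 19,  10,   2,  23,  33,  24, 100,  59,  64,  53,   3,   0,   0,
         0,   0,   0]), array([0.06 , 0.064, 0.068, 0.072, 0.076, 0.08 , 0.084, 0.088, 0.092,
       0.096, 0.1  , 0.104, 0.108, 0.112, 0.116, 0.12 , 0.124]))
```

View pics/d1.png

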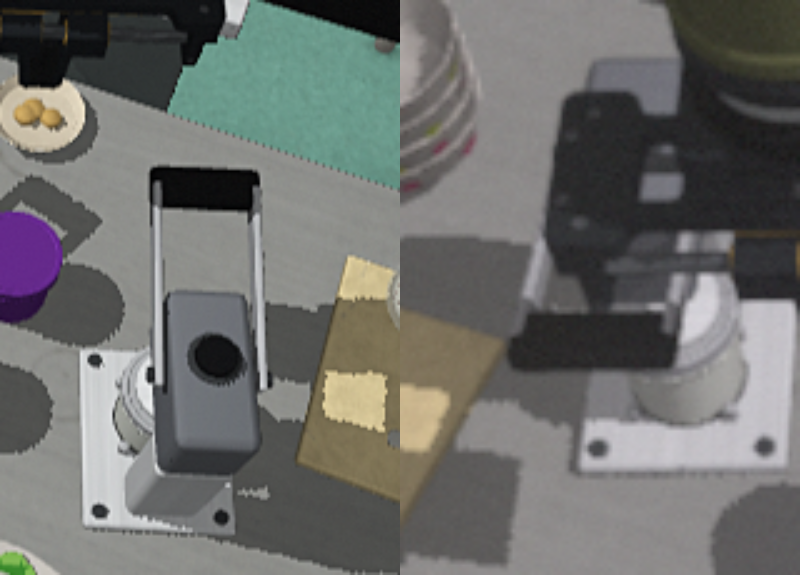

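View pics/d1w.png

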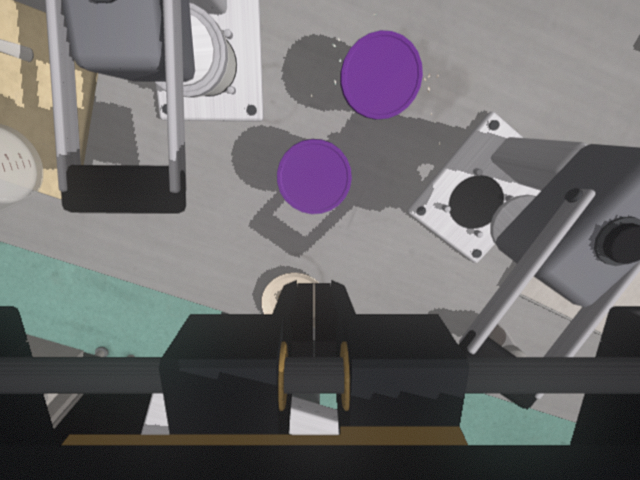

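The lid now reads at about 86 mm, which is the closed height (12+74), and the foot rests on it. The empty press's foot is still up. Next is the cap.

Request:
send_rows:
  series:
    - {"grip": 0, "dx": 32, "dy": -24, "dz": 0, "turn": 0}
    - {"grip": 0, "dx": 32, "dy": -24, "dz": 0, "turn": 0}
    - {"grip": 0, "dx": 32, "dy": -24, "dz": 0, "turn": 0}
    - {"grip": 0, "dx": 32, "dy": -24, "dz": 0, "turn": 0}
    - {"grip": 0, "dx": 32, "dy": -24, "dz": 0, "turn": 0}
    - {"grip": 0, "dx": 0, "dy": 0, "dz": 30, "turn": 0}
    - {"grip": 0, "dx": 0, "dy": 0, "dz": 25, "turn": 0}
    - {"grip": 0, "dx": 0, "dy": 0, "dz": 0, "turn": 0}

```text
clock: 11.35
tool_pos: [0.5955, 0.201, 0.2308]
eef_rot: [0.985, 0.175, -0.004, 0.001]
contact_force: [-0.7, 0.2, 0.1]
opening: -0.001
```

```bash
python3 look.py e1
```

```text
t 11.35 pos [0.5955 0.201  0.2308] x axis [ 0.939  0.345 -0.008] z [-0.008 -0.003 -1.   ] F [-0.7  0.2  0.1] tool-mm [3.  2.1 5.8]
scene (array([  0,   0,   8,  13,  18,  53, 139,  40,  70,   2,   0,   0,   0,
         0,   0,   0]), array([0.06 , 0.064, 0.068, 0.072, 0.076, 0.08 , 0.084, 0.088, 0.092,
       0.096, 0.1  , 0.104, 0.108, 0.112, 0.116, 0.12 , 0.124]))
top (array([ 20,  13,   3,  22,  26,  27, 100,  79,  66,  57,   1,   0,   0,
         0,   0,   0]), array([0.06 , 0.064, 0.068, 0.072, 0.076, 0.08 , 0.084, 0.088, 0.092,
       0.096, 0.1  , 0.104, 0.108, 0.112, 0.116, 0.12 , 0.124]))
```

View pics/e1.png

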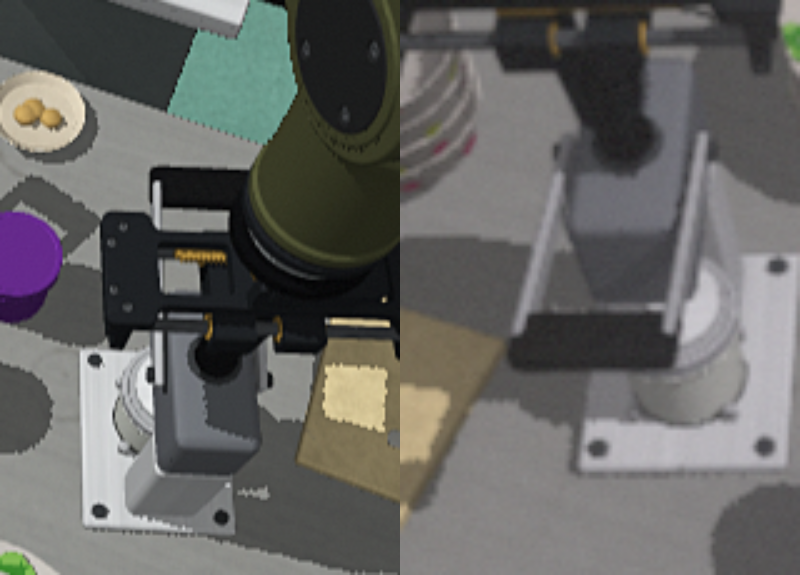

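The finger tips are over the round cap in both views. I'll centre and press to the stop.

Request:
send_rows:
  series:
    - {"grip": 0, "dx": 2, "dy": 1, "dz": 6, "turn": 0}
    - {"grip": 0, "dx": 0, "dy": 0, "dz": 6, "turn": 0}
    - {"grip": 0, "dx": 0, "dy": 0, "dz": 4, "turn": 0}
    - {"grip": 0, "dx": 0, "dy": 0, "dz": 4, "turn": 0}
    - {"grip": 0, "dx": 0, "dy": 0, "dz": 3, "turn": 0}
    - {"grip": 0, "dx": 0, "dy": 0, "dz": 0, "turn": 0}
    - {"grip": 0, "dx": 0, "dy": 0, "dz": 0, "turn": 0}

```text
clock: 12.2
tool_pos: [0.601, 0.1997, 0.212]
eef_rot: [0.985, 0.173, 0.0, 0.0]
contact_force: [-0.4, -1.3, 3.9]
opening: 0.005
```

Request:
send_rows:
  series:
    - {"grip": 0, "dx": 0, "dy": 0, "dz": 3, "turn": 0}
    - {"grip": 0, "dx": 0, "dy": 0, "dz": 2, "turn": 0}
    - {"grip": 0, "dx": 0, "dy": 0, "dz": 0, "turn": 0}
    - {"grip": 0, "dx": 0, "dy": 0, "dz": 0, "turn": 0}

```text
clock: 12.6
tool_pos: [0.6011, 0.1998, 0.2084]
eef_rot: [0.985, 0.173, 0.001, 0.0]
contact_force: [-3.3, -2.8, 14.0]
opening: 0.006
```

The cap is at its stop (z=0.208, 14 N). I'll hold it there, then look.

Request:
send_rows:
  series:
    - {"grip": 0, "dx": 0, "dy": 0, "dz": 1, "turn": 0}
    - {"grip": 0, "dx": 0, "dy": 0, "dz": 0, "turn": 0}
    - {"grip": 0, "dx": 0, "dy": 0, "dz": 0, "turn": 0}
    - {"grip": 0, "dx": 0, "dy": 0, "dz": 0, "turn": 0}
    - {"grip": 0, "dx": 0, "dy": 0, "dz": 0, "turn": 0}
    - {"grip": 0, "dx": 0, "dy": 0, "dz": 0, "turn": 0}
    - {"grip": 0, "dx": 0, "dy": 0, "dz": 0, "turn": 0}

```text
clock: 13.3
tool_pos: [0.6011, 0.1998, 0.2083]
eef_rot: [0.985, 0.173, 0.001, 0.0]
contact_force: [-5.5, -2.4, 18.8]
opening: 0.002
```

```bash
python3 look.py f1
```

```text
t 13.3 pos [0.6011 0.1998 0.2083] x axis [0.94  0.341 0.002] z [ 0.002 -0.    -1.   ] F [-5.5 -2.4 18.8] tool-mm [ -1.9  -0.9 -16.7]
scene (array([  0,   0,   6,  15,  19,  64, 183,   5,   0,   0,   0,   0,   3,
        17,  25,   0]), array([0.06 , 0.064, 0.068, 0.072, 0.076, 0.08 , 0.084, 0.088, 0.092,
       0.096, 0.1  , 0.104, 0.108, 0.112, 0.116, 0.12 , 0.124]))
top (array([ 22,  12,   0,  24,  29,  25, 164,  76,   0,   0,   0,   0,   1,
        10,  32,  32]), array([0.06 , 0.064, 0.068, 0.072, 0.076, 0.08 , 0.084, 0.088, 0.092,
       0.096, 0.1  , 0.104, 0.108, 0.112, 0.116, 0.12 , 0.124]))
```

View pics/f1.png

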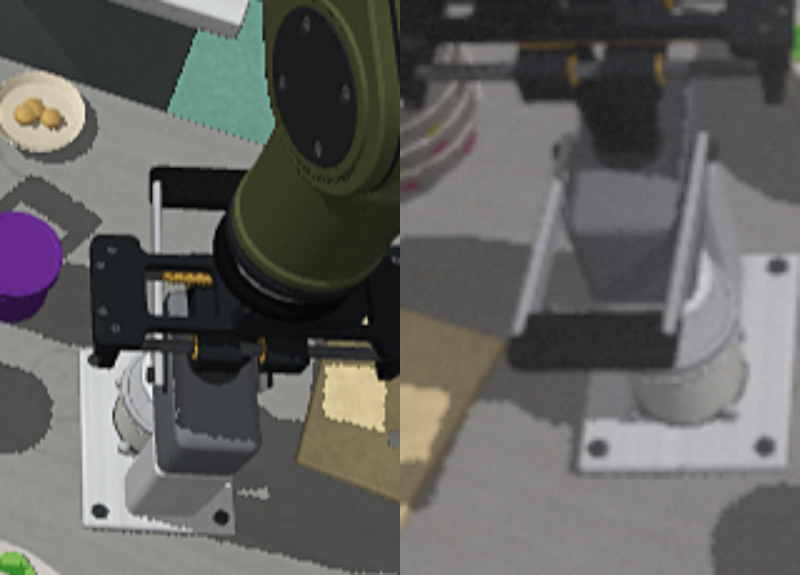

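The ram has sprung up: the foot points went from about 0.094 to 0.12, and the lid stays at 0.086. I'll retreat straight up.

Request:
send_rows:
  series:
    - {"grip": 0, "dx": 0, "dy": 0, "dz": -10, "turn": 0}
    - {"grip": 0, "dx": 0, "dy": 0, "dz": -20, "turn": 0}
    - {"grip": 0, "dx": 0, "dy": 0, "dz": -40, "turn": 0}
    - {"grip": 0, "dx": 0, "dy": 0, "dz": -40, "turn": 0}
    - {"grip": 0, "dx": -30, "dy": 30, "dz": 0, "turn": 0}
    - {"grip": 0, "dx": -30, "dy": 40, "dz": 0, "turn": 0}
    - {"grip": 0, "dx": -30, "dy": 40, "dz": 0, "turn": 0}
    - {"grip": 0, "dx": -30, "dy": 40, "dz": 0, "turn": 0}
    - {"grip": 0, "dx": 0, "dy": 0, "dz": 0, "turn": 0}
    - {"grip": 0, "dx": 0, "dy": 0, "dz": 0, "turn": 0}
    - {"grip": 0, "dx": 0, "dy": 0, "dz": 0, "turn": 0}

```text
clock: 14.55
tool_pos: [0.5397, 0.0197, 0.3156]
eef_rot: [0.985, 0.175, 0.0, -0.001]
contact_force: [-0.5, 0.2, -0.3]
opening: 0.01
```

```bash
python3 look.py g1
```

```text
t 14.55 pos [0.5397 0.0197 0.3156] x axis [0.939 0.344 0.001] z [ 0.     0.001 -1.   ] F [-0.5  0.2 -0.3] tool-mm [ 117.6 -148.9   90.8]
scene (array([  1,   0,   4,  16,  18,  63, 191,   4,   0,   0,   0,   0,   1,
        22,  24,   0]), array([0.06 , 0.064, 0.068, 0.072, 0.076, 0.08 , 0.084, 0.088, 0.092,
       0.096, 0.1  , 0.104, 0.108, 0.112, 0.116, 0.12 , 0.124]))
top (array([ 17,  13,   2,  17,  33,  32, 158,  74,   1,   0,   0,   0,   1,
         2,  50,  21]), array([0.06 , 0.064, 0.068, 0.072, 0.076, 0.08 , 0.084, 0.088, 0.092,
       0.096, 0.1  , 0.104, 0.108, 0.112, 0.116, 0.12 , 0.124]))
```

View pics/g1.png

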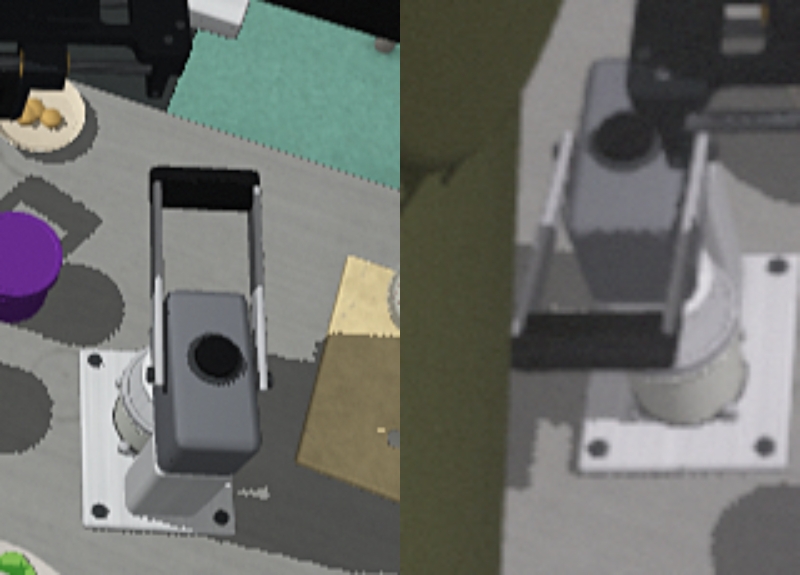

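View pics/g1w.png

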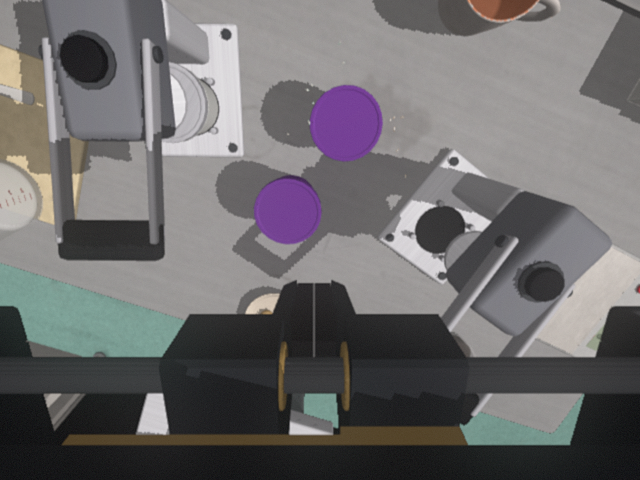

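The tub is upright in its press at scene crop (130,410), and the foot is back to its starting height (0.112–0.124). The lever and cap are at rest, the spare press is untouched, and the arm is clear.

```bash
python3 -c "
from plant import *
print(finish_job())"
```

```text
the job is handed in; nothing more can be done
None
```

I pumped the lever of the tub's press with four full strokes to its hard stop. The fourth was only insurance. I then held the release cap down at its stop until the ram sprang back up, moved the arm clear and handed the job in at about 15 s of the 48 s.

- **Lid and ram:** after the strokes the lid measured about 86 mm above the table, which is its closed height. The ram's foot rested on it at about 94 mm. After the release the foot was back near its starting height of 0.112–0.124 m, and the lid stayed at 86 mm.
- **Tub and spare press:** in the last pictures the tub stands upright between its pins. The empty press and the purple look-alikes look untouched.
- **Contact:** the wrist force read about zero (0.6 N or less) with the arm clear of everything.

No check failed or disagreed. I couldn't read the ram and lid joints directly, so those results come from camera depth, good to a few millimetres.

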